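# Count to the third gap and push the carton in

## Task

With a fingertip on the metal rail along the back of the divider rack, count the gaps starting from the end where the scanner stand is: touch the rail behind the first gap, then the second, then the third, and no further. Then push the small carton along the bench, end first, into that third gap from the robot's side until it is fully home against the back, and move clear. Only push the carton, never lift or tip it, and leave the tape roll, pen cup and mouse where they are.

Things in the scene. Friction and masses are not known exactly. Their poses are not given: they have to be found in the camera images.
- rack: Low grey divider rack fixed to the bench, 262 mm long (y), no floor: five plates 6 mm thick, 52 mm high make four gaps, 64 mm apart, 58 mm wide inside, open on top and toward the robot. Origin: on the bench, mid length. x points away from the robot, into the gaps; y along the rack. Plates run from x = -33 mm (mouth, rounded noses) to +30 mm, where a back wall 55 mm high closes the gaps and carries the rail.
- gap_a (a point): Mouth of the gap at the +y end of the rack: on the bench, mid width, at rack x = -30 mm, y = +96 mm. Axes as the rack's.
- gap_b (a point): Mouth of the next gap, rack x = -30 mm, y = +32 mm.
- gap_c (a point): Mouth of the next gap, rack x = -30 mm, y = -32 mm.
- gap_d (a point): Mouth of the gap at the -y end, rack x = -30 mm, y = -96 mm.
- rail_a: Bright part of the rail behind gap_a, 44 mm long (rack y), 20 mm wide, at rack x = +30 to +50 mm; origin at the centre of its top, 70 mm above the bench. Bright parts count as the rail behind a gap; 20 mm dark pieces, flush with them, lie between, so the rail is one rigid, flat, level bar along which a fingertip can run.
- rail_b: The same behind gap_b.
- rail_c: The same behind gap_c.
- rail_d: The same behind gap_d.
- carton: Small rigid closed cardboard carton, 72 mm long (its x), 42 mm wide (y), 50 mm high, about 160 g, loose on the bench between robot and rack; one 42 mm end faces roughly toward the rack (its +x). Origin: centre of its underside. Fully home in a gap its centre is at rack x = -6 mm and it stands 9 mm out of the mouth, so it can be pushed home from outside.
- scanner_stand: Hand scanner on a stand with round black base (72 mm across), 108 mm high, fixed to the bench about 195 mm from the rack's centre beyond one end or the other (it changes places with the tape dispenser). Origin under its base. Counting starts at its end: if it is on the rack's +y side count a, b, c (third: gap_c); on the -y side d, c, b (third: gap_b).
- tape_dispenser: Black desk tape dispenser, 120 mm long (x) by 50 mm, 92 mm high, fixed to the bench beyond the other end of the rack. Origin under its centre.
- tape_roll: Loose cardboard tape core lying flat, 90 mm across, 48 mm high; origin under its centre. Leave alone.
- pen_cup: Loose grey pen cup, 72 mm across, 90 mm high (pens to 134 mm); origin under its centre. Leave alone.
- mouse: Loose black computer mouse, 100 x 56 x 32 mm, to the robot's left; origin under its centre. Leave alone.
Things that resemble listed ones, but are neither listed nor needed, are in the scene too. Leave any blue look-alike of the scanner_stand alone. Leave any orange look-alike of the carton alone.

How it is judged (in metres and radians):
On the way, in this order (a step that is already met when the one before it is completed fails the run):
1. a finger touches the rail behind the first gap from the scanner stand's end (((y of scanner_stand in the frame of rack above 0 m and contact force between the fingers and rail_a above 0.3 N) or (y of scanner_stand in the frame of rack below 0 m and contact force between the fingers and rail_d above 0.3 N))), for 0.05 s.
2. a finger touches the rail behind the second gap (((y of scanner_stand in the frame of rack above 0 m and contact force between the fingers and rail_b above 0.3 N) or (y of scanner_stand in the frame of rack below 0 m and contact force between the fingers and rail_c above 0.3 N))), for 0.05 s.
3. a finger touches the rail behind the third gap (((y of scanner_stand in the frame of rack above 0 m and contact force between the fingers and rail_c above 0.3 N) or (y of scanner_stand in the frame of rack below 0 m and contact force between the fingers and rail_b above 0.3 N))), for 0.05 s.
4. the carton is home in the third gap (x of carton in the frame of rack above -0.014 m and angle between the x axis of carton and the x axis of rack, either way round below 0.2 rad and angle between carton's own z axis and vertical below 0.1 rad and height (world z) of carton below 0.006 m and ((y of scanner_stand in the frame of rack above 0 m and y of carton in the frame of gap_c between -0.012 and 0.012 m) or (y of scanner_stand in the frame of rack below 0 m and y of carton in the frame of gap_b between -0.012 and 0.012 m))), for 0.2 s.
At the end, for the whole second after the job is handed in: The carton stands on the bench, upright and at rest, in the third gap counted from the scanner stand's end, within 8 mm of the back wall, within 12 mm of the gap's middle and 0.2 rad of its direction; tape roll, pen cup and mouse are within 30 mm of where they began (all of step 4 and linear speed of carton below 0.01 m/s and distance of each of tape_roll, pen_cup, mouse from where it was at the start of the episode below 0.03 m); the robot touches nothing.
It fails at once if the rail is touched behind the fourth gap ((y of scanner_stand in the frame of rack above 0 m and contact force between the fingers and rail_d above 0.3 N) or (y of scanner_stand in the frame of rack below 0 m and contact force between the fingers and rail_a above 0.3 N)).
It fails at once if the carton is lifted off the bench (15 mm) (height (world z) of carton above 0.015 m).
It fails at once if the carton is tipped (over 0.4 rad) (angle between carton's own z axis and vertical above 0.4 rad).
It fails at once if tape roll, pen cup or mouse is shoved away (30 mm) (distance of any of tape_roll, pen_cup, mouse from where it was at the start of the episode above 0.03 m).
It also fails if it takes over 64 s, if anything falls off the work surface, if the arm or the gripper's body presses on something with over 40 N, if the wrist force passes 120 N, or if a joint passes its speed limit or range.

## Robot

A 6-joint arm with a two-finger parallel gripper is mounted at the origin on the work surface. World frame = base frame: x ahead of the robot, y to its left, z up, the work surface at z = 0. Lengths are in m, angles in degrees, forces in N, time in s.
With the tool pointing down it reaches from about 0.25 to 0.725 m from the base axis. Payload 9.7 kg.
Tool frame: the origin (TCP) lies on the centre line of the jaws, within the pads' length; the fingertips stand 22 mm ahead of it and the grasp point (between the pads) lies 3 mm ahead of it; z points along the fingers, y is the direction in which the jaws open and shut (so a half turn about z gives the same grasp; the last joint's range is limited). The gripper opens to 85 mm and grips with 20 to 120 N. Pads are 22 mm wide; open, the fingers measure 114 mm over their backs; the gripper's body (76 mm by 85 mm) begins 54 mm behind the grasp point. The pads swing forward as they close: fully open they stand 13 mm farther back than shut.
Start: joints at [-66.463, 4.979, 10.078, 95.1, 0, 90], TCP at [0.22, -0.504, 0.253] pointing down, gripper open.
Joint ranges: [-179.16, 179.16], [-48.56, 103.87], [-65.8, 70.77], [-126.05, 130.52], [-82.76, 87.17], [-180, 180]. Speed limits (degrees/s): [127.2, 127.2, 147.25, 180, 180, 180].

## Interface

Orientations are given as [roll, pitch, yaw] about the fixed x, y, z axes, in that order (R = Rz(yaw) Ry(pitch) Rx(roll)).
In Python, from workcell import monitor, eyes, job gives the robot as it stands. The module is installed in compiled form; this text tells all that it offers.
- The arm moves only by the tool drive_tool, never from a script. Its argument "plan" is a list of rows, each a list of 3 entries, a list of its own where there are three numbers: the opening, from 0 (shut) to 1 (fully open), then the shift along the world's x, y, z in m, then the turn about the world's z in degrees. In form: [[gripper, [x, y, z], yaw], ...]. A call has 1 to 10 rows; each row shifts and turns the commanded pose from where the row before left it; what a row does not reach is not made up. A row lasts 1/8 s, in which the tool goes at most 62.5 mm and 10.7 degrees, less where a joint would pass 70% of its speed; a pose out of reach is approached as far as the arm can. A call is refused whole if a number of a shift passes 0.0625 or a number of a turn 10.7, either way. A call with a gripper value outside its range is refused whole. The fingers move at their own pace and stop on an object; "grip_force" is the grip in N (left out, the last holds). Time passes only in rows, so rows that do not move let the fingers close. It gives the time, the measured TCP pose, the force and the opening at its end, in the units of the state.
- monitor.get_obs(): the state, without advancing time (a new reading comes with each control period).
- eyes.camera(name): name is "scene" or "top"; returns (picture, depth): 420x560x3 uint8, red, green, blue; 420x560 float32, m along the optical axis (not along the pixel's ray), 0 where there is no reading.
- eyes.camera_params(name): a dict with "fx", "fy", "cx", "cy" (pixels), "extrinsics" (4x4, takes a point from world to camera coordinates). Camera axes: x right, y down, z forward; pixel columns grow to the right and rows downward; lengths in m; the calibration is good to about 2 mm. A picture is of the moment at which its call begins. camera_params takes no time and is no camera call.
- job.job_done(): hands the job in, once; it reports no verdict.
The state is a dict: "time": time; "q": joint angles; "qd": joint speeds; "joint_efforts": joint torques, N m; "ee_pos": TCP position; "tcp_rot": TCP orientation; "wrist_force": force on the tool from outside, world axes, zero at the start; "torque": the same for the moment, N m; "opening": finger opening in m.
Only numpy, scipy, OpenCV 4.12 (cv2) and the standard library are available. Lean on these libraries where they do the work, as an engineer would, in place of code of your own. Each camera call takes 0.05 s, during which the arm holds its last target.

## Working session

There is one attempt and no reset: what is moved stays moved. The work goes in short steps, Python scripts to look and compute and a tool call to move; the robot and the scene stay as the last step left them, time stands still between calls to the robot, and variables do not carry over. Pictures are saved under pics/ and viewed, and the job is handed in when it is done.

Besides the shell and the picture viewer there is one more tool, called after ">>>" in YAML: its name, and indented under it one key for each argument. drive_tool: Moves the arm, as the interface text tells. Its arguments: {"type":"object","properties":{"plan":{"type":"array","items":{"type":"array"}},"grip_force":{"type":"number"}},"required":["plan"]}

```bash
mkdir -p pics
cat > h.py <<'E'
import numpy as np, cv2
from workcell import monitor, eyes, job
def grab(n,tag):
    p,d=eyes.camera(n); np.savez(f'pics/{tag}.npz',p=p,d=d); cv2.imwrite(f'pics/{tag}.png',p[:,:,::-1]); return p,d
def world(n,u,v,depth):
    c=eyes.camera_params(n);E=np.array(c['extrinsics'])
    P=np.stack([(u-c['cx'])/c['fx']*depth,(v-c['cy'])/c['fy']*depth,depth],-1)
    return (P-E[:3,3])@E[:3,:3]
def onplane(n,u,v,z):
    c=eyes.camera_params(n);E=np.array(c['extrinsics'])
    R=E[:3,:3];o=-R.T@E[:3,3]
    u=np.asarray(u,float);v=np.asarray(v,float)
    r=np.stack([(u-c['cx'])/c['fx'],(v-c['cy'])/c['fy'],np.ones_like(u)],-1)@R
    return o+r*((z-o[2])/r[...,2])[...,None]
E
python3 - <<'E'
from h import *
grab('top','top0');grab('scene','scene0')
print(monitor.get_obs())
for n in('top','scene'):
    c=eyes.camera_params(n);print(c)
E
```

```text
{'time': 0.1, 'q': array([-6.64625922e+01,  5.01064564e+00,  1.00382048e+01,  9.51000855e+01,
       -5.57612269e-04,  9.00012706e+01]), 'qd': array([ 0.04992459, -0.04174362,  0.1066623 , -0.02472037, -0.03312159,
       -0.02102933]), 'joint_efforts': array([-2.46812915e-04, -5.21563697e+01,  4.65650833e+01,  1.60935649e-02,
        4.39128951e-05, -3.01852005e-06]), 'ee_pos': array([ 0.2195657 , -0.50407272,  0.25262101]), 'tcp_rot': array([-1.79927474e+02,  5.59220187e-04,  2.35361379e+01]), 'wrist_force': array([-0.42740595,  0.03221989, -0.44698241]), 'torque': array([-0.00925587,  0.00877673, -0.05645763]), 'opening': 0.08545227733491226}
{'fx': 404.582812298768, 'fy': 404.582812298768, 'cx': 283.12683414311977, 'cy': 206.19029112634007, 'extrinsics': array([[-0.02587734, -0.99960021,  0.01139249,  0.03381032],
       [-0.99756207,  0.02508238, -0.06512135,  0.51821867],
       [ 0.06480956, -0.01304989, -0.99781232,  1.00377424],
       [ 0.        ,  0.        ,  0.        ,  1.        ]])}
{'fx': 474.72660144727905, 'fy': 474.72660144727905, 'cx': 278.28178200478385, 'cy': 206.85205036260558, 'extrinsics': array([[-0.73169859,  0.68161395,  0.00442668,  0.35238853],
       [ 0.44568926,  0.48333176, -0.75349286, -0.17061944],
       [-0.5157308 , -0.54935674, -0.65744118,  1.55893977],
       [ 0.        ,  0.        ,  0.        ,  1.        ]])}
```

View pics/top0.png

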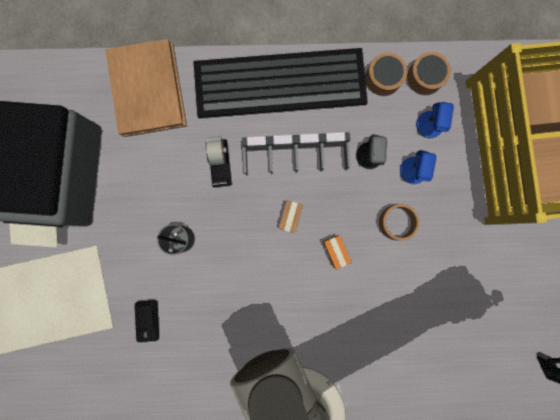

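View pics/scene0.png

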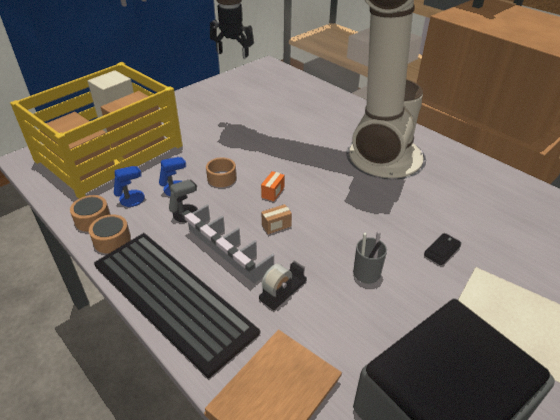

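In the top view, image right is -y.
- **Scanner stand:** the candidates are the black one at (374,151) and the blue ones at (422,167) and (437,120). The black one fits, and it sits on the rack's -y end. The tape dispenser at (218,162) is at the +y end.
- **Carton:** the candidates are the brown one at (291,216) and the orange one at (338,252). The brown one fits.
- **Count:** it runs d, c, b, so the third gap is gap_b.

I'll confirm this in an enlarged crop and then measure.

Run:
```python
from h import *
a=np.load('pics/top0.npz');p,d=a['p'],a['d']
cr=p[120:275,200:445][:,:,::-1]
cv2.imwrite('pics/crop0.png',cv2.resize(cr,None,fx=3.2,fy=3.2,interpolation=cv2.INTER_CUBIC))
hsv=cv2.cvtColor(p,cv2.COLOR_RGB2HSV)
# bright rail pads
m=np.zeros(p.shape[:2],np.uint8)
m[125:152,240:355]=(p[125:152,240:355].min(2)>170)
n,l,s,c=cv2.connectedComponentsWithStats(m)
for i in range(1,n):
    if s[i,4]>30: print('rail',s[i],c[i],onplane('top',c[i][0],c[i][1],.07), world('top',c[i][0],c[i][1],d[int(c[i][1]),int(c[i][0])]))
# carton: by height
v,u=np.mgrid[0:420,0:560];W=world('top',u,v,d)
m=np.zeros(p.shape[:2],np.uint8);m[190:245,265:320]=(abs(W[190:245,265:320,2]-.05)<.008)
cs,_=cv2.findContours(m,0,2);k=max(cs,key=cv2.contourArea)
pts=onplane('top',k[:,0,0],k[:,0,1],.05)[:,:2]
r=cv2.minAreaRect((pts*1000).astype(np.float32));print('carton',r,cv2.boxPoints(r), m.sum())
print('median z',np.median(W[...,2][m>0]), 'table z',np.median(W[230:290,180:230,2]))
m=np.zeros(p.shape[:2],np.uint8);m[130:185,352:392]=(W[130:185,352:392,2]>.02);w=W[m>0];print('scanner',w.mean(0),w.max(0),w.min(0))
for nm,(a,b,c_,e) in dict(roll=(198,245,375,425),cup=(220,258,152,198),orange=(230,275,322,355)).items():
    m=np.zeros(p.shape[:2],np.uint8);m[a:b,c_:e]=W[a:b,c_:e,2]>.025;w=W[m>0];print(nm,w.min(0),w.max(0))
```

```text
rail [327 132  18   9 144] [335.39583333 136.34722222] [ 0.68166966 -0.10962446  0.07      ] [ 0.68140466 -0.1094583   0.07111716]
rail [274 135  18   9 149] [282.22818792 138.76510067] [0.67872838 0.01922335 0.07      ] [0.67762784 0.01929482 0.07469991]
rail [301 134  17   9 138] [308.89130435 137.56521739] [ 0.68017098 -0.04533017  0.07      ] [ 0.68001506 -0.04527584  0.07066162]
rail [248 136  17   9 143] [256.11188811 140.22377622] [0.67662518 0.08234831 0.07      ] [0.67698165 0.08242547 0.0684634 ]
carton ((491.3394470214844, 2.947601318359375), (41.823646545410156, 72.01551055908203), 72.59104919433594) [[450.7245     -6.2331715]
 [519.4412    -27.779482 ]
 [531.9544     12.128374 ]
 [463.23767    33.674683 ]] 507
median z 0.05034838657710802 table z 0.0006722023330137595
scanner [ 0.63912865 -0.19982216  0.11080777] [0.68869832 0.03389778 1.03494021] [ 0.45277604 -0.22728397  0.04201038]
roll [ 0.42670529 -0.31161697  0.02501633] [0.51529226 0.03389778 1.03494021]
cup [0.40946012 0.03389778 0.02504194] [0.47926484 0.31406005 1.03494021]
orange [ 0.36259872 -0.14003778  0.0256322 ] [0.45277604 0.03389778 1.03494021]
```

View pics/crop0.png

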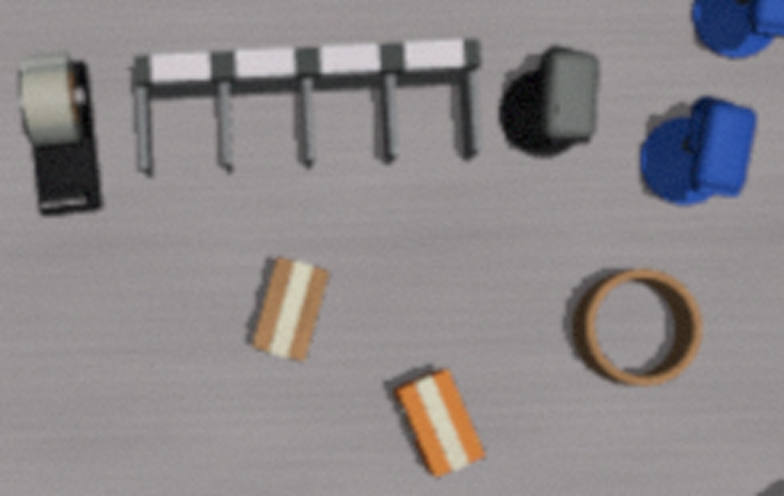

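The crop confirms it: the black scanner stand at crop (548,100) is beside the -y end, and the brown carton is at (290,310). The rail patches at z≈0.07 are 64 mm apart, which matches the spec. The carton measures 72×42 mm with its top at 0.050.

- **Rack:** yaw is about 1.5° and the origin is about (0.639,-0.014).
- **Carton:** centre (0.491,0.003), heading -17.4°.

I'm starting toward rail_d with the fingers shut.

>>> drive_tool:
  plan:
    - [0,[0.046,0.039,0],0]
    - [0,[0.046,0.039,0],0]
    - [0,[0.046,0.039,0],0]
    - [0,[0.046,0.039,0],0]
    - [0,[0.046,0.039,0],0]
    - [0,[0.046,0.039,0],0]
    - [0,[0.046,0.039,0],0]
    - [0,[0.046,0.039,0],0]
    - [0,[0.046,0.039,0],0]
    - [0,[0.046,0.039,0],0]
  grip_force: 20

```text
time: 1.35
ee_pos: [0.6808, -0.1127, 0.2529]
tcp_rot: [-180.0, 0.0, 23.5]
wrist_force: [0.7, -1.9, 0.4]
opening: 0.0001
```

```bash
python3 -c "
from h import *
o=monitor.get_obs()
for k in ('time','q','ee_pos','tcp_rot','wrist_force','opening'):print(k,np.round(o[k],4))"
```

```text
time 1.35
q [-9.400000e+00  2.612120e+01  3.582010e+01  9.971890e+01 -3.600000e-03
  1.470628e+02]
ee_pos [ 0.6808 -0.1127  0.2529]
tcp_rot [-1.799921e+02  1.880000e-02  2.353720e+01]
wrist_force [ 0.7286 -1.9104  0.4338]
opening 0.0001
```

>>> drive_tool:
  plan:
    - [0,[0,0,-0.02],9.7]
    - [0,[0,0,-0.02],9.7]
    - [0,[0,0,-0.02],9.7]
    - [0,[0,0.002,-0.02],9.7]
    - [0,[0,0,-0.02],9.7]
    - [0,[0,0,-0.02],9.7]
    - [0,[0,0,-0.02],9.8]
    - [0,[0,0,-0.005],0]
    - [0,[0,0,0],0]

```text
time: 2.48
ee_pos: [0.6795, -0.1122, 0.1082]
tcp_rot: [-180.0, -0.0, 91.3]
wrist_force: [0.7, -0.2, -0.5]
opening: -0.0
```

>>> drive_tool:
  plan:
    - [0,[0,0,-0.007],0]
    - [0,[0,0,-0.005],0]
    - [0,[0,0,-0.002],0]
    - [0,[0,0,-0.001],0]
    - [0,[0,0,0],0]

```text
time: 3.1
ee_pos: [0.6797, -0.1122, 0.0934]
tcp_rot: [180.0, 0.0, 91.5]
wrist_force: [0.3, -1.0, 0.3]
opening: 0.0001
```

>>> drive_tool:
  plan:
    - [0,[0,0,-0.001],0]
    - [0,[0,0,-0.001],0]
    - [0,[0,0,0],0]

```text
time: 3.48
ee_pos: [0.6797, -0.1123, 0.0921]
tcp_rot: [180.0, 0.0, 91.5]
wrist_force: [-1.2, 1.1, 5.2]
opening: -0.0001
```

>>> drive_tool:
  plan:
    - [0,[0,0,-0.001],0]
    - [0,[0,0,0],0]

```text
time: 3.72
ee_pos: [0.6798, -0.1122, 0.0921]
tcp_rot: [179.9, 0.0, 91.5]
wrist_force: [-3.9, 0.0, 11.1]
opening: 0.0001
```

The touch on rail_d is firm at 11 N. Next I hop to rail_c at (0.680,-0.045).

>>> drive_tool:
  plan:
    - [0,[0,0,0.01],0]
    - [0,[-0.001,0.032,0],0]
    - [0,[-0.001,0.034,0],0]
    - [0,[0,0,0],0]
    - [0,[0,0,-0.006],0]
    - [0,[0,0,-0.003],0]
    - [0,[0,0,-0.001],0]
    - [0,[0,0,0],0]

```text
time: 4.72
ee_pos: [0.6776, -0.0469, 0.0921]
tcp_rot: [179.9, -0.0, 91.5]
wrist_force: [-5.7, 1.7, 12.2]
opening: -0.0002
```

Rail_c is touched at 12 N. Next is rail_b at (0.6787,0.019).

>>> drive_tool:
  plan:
    - [0,[0,0,0.01],0]
    - [0,[0,0.032,0],0]
    - [0,[0,0.032,0],0]
    - [0,[0,0,0],0]
    - [0,[0,0,-0.006],0]
    - [0,[0,0,-0.003],0]
    - [0,[0,0,-0.001],0]
    - [0,[0,0,0],0]

```text
time: 5.72
ee_pos: [0.6776, 0.0167, 0.0921]
tcp_rot: [179.9, -0.0, 91.5]
wrist_force: [-5.1, 0.9, 13.6]
opening: 0.0001
```

All three are touched. Now I lift off and go to the -y side of the carton, to square it up and centre it with both fingers.

>>> drive_tool:
  plan:
    - [0,[0,0,0.04],0]
    - [0,[0,0,0.03],0]
    - [0.42,[-0.03,-0.014,0],0]
    - [0.42,[-0.03,-0.014,0],0]
    - [0.42,[-0.03,-0.014,0],0]
    - [0.42,[-0.03,-0.014,0],0]
    - [0.42,[-0.03,-0.014,0],0]
    - [0.42,[-0.03,-0.012,0],0]
    - [0.42,[0,0,0],0]

```text
time: 6.85
ee_pos: [0.4963, -0.0657, 0.1605]
tcp_rot: [180.0, 0.0, 91.4]
wrist_force: [1.1, 0.1, 0.7]
opening: 0.0362
```

```bash
python3 -c "
from h import *
grab('scene','s1');p,_=grab('top','t1')
cv2.imwrite('pics/t1c.png',cv2.resize(p[120:275,200:445][:,:,::-1],None,fx=3.2,fy=3.2))
print(monitor.get_obs()['ee_pos'],monitor.get_obs()['opening'])"
```

```text
[ 0.49793646 -0.06485673  0.16039171] 0.035724618662069864
```

View pics/t1c.png

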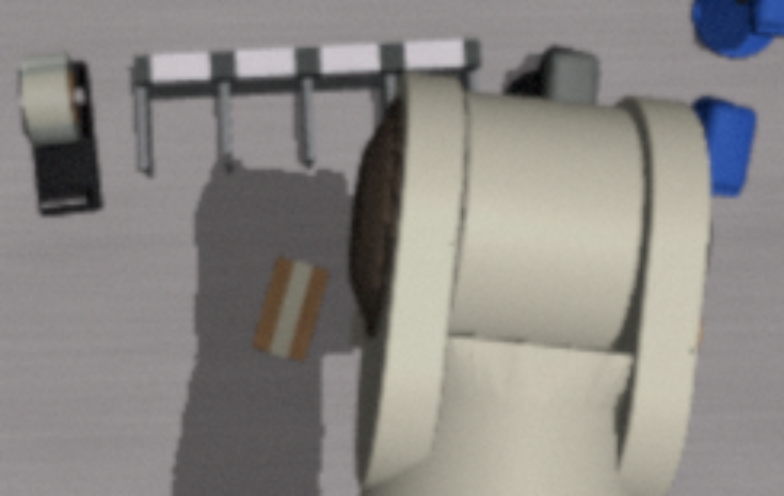

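View pics/s1.png

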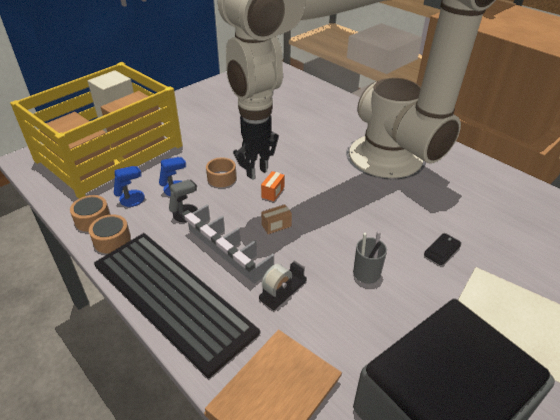

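The carton has not moved (crop 290,310) and the gripper is clear of the orange box. Lowering.

>>> drive_tool:
  plan:
    - [0.42,[0,0,-0.03],0]
    - [0.42,[0,0,-0.03],0]
    - [0.42,[0,0,-0.03],0]
    - [0.42,[0,0,-0.025],0]
    - [0.42,[0,0,-0.01],0]
    - [0.42,[0,0,0],0]

```text
time: 7.7
ee_pos: [0.4978, -0.0641, 0.0349]
tcp_rot: [-179.9, -0.0, 91.5]
wrist_force: [-0.1, 0.5, 0.4]
opening: 0.0358
```

>>> drive_tool:
  plan:
    - [0.42,[0,0.01,0],0]
    - [0.42,[0,0.008,0],0]
    - [0.42,[0,0.005,0],0]
    - [0.42,[0,0.004,0],0]
    - [0.42,[0,0.004,0],0]
    - [0.42,[0,0.004,0],0]
    - [0.42,[0,0.004,0],0]
    - [0.42,[0,0.004,0],0]
    - [0.42,[0,0.001,0],0]
    - [0.42,[0,0,0],0]

```text
time: 8.95
ee_pos: [0.4975, -0.0201, 0.0352]
tcp_rot: [-180.0, -0.0, 91.6]
wrist_force: [-0.0, -0.2, -0.2]
opening: 0.0357
```

```bash
cat > car.py <<'E'
from h import *
import sys
t=sys.argv[1]
p,d=grab('top',t)
cv2.imwrite(f'pics/{t}c.png',cv2.resize(p[120:275,200:445][:,:,::-1],None,fx=3.2,fy=3.2))
v,u=np.mgrid[0:420,0:560];W=world('top',u,v,d)
m=((abs(W[...,2]-.05)<.012)&(abs(W[...,1]-.01)<.07)&(abs(W[...,0]-.54)<.13)).astype(np.uint8)
hs=cv2.cvtColor(p,cv2.COLOR_RGB2HSV)
m&=((p[...,0].astype(int)-p[...,2])>18).astype(np.uint8)
m=cv2.morphologyEx(m,cv2.MORPH_CLOSE,np.ones((3,3)))
cs,_=cv2.findContours(m,0,2);k=max(cs,key=cv2.contourArea)
pts=onplane('top',k[:,0,0],k[:,0,1],.05)[:,:2]
r=cv2.minAreaRect((pts*1000).astype(np.float32));print('carton',r);print(cv2.boxPoints(r))
c,s=np.cos(np.radians(1.5)),np.sin(np.radians(1.5))
q=np.array(r[0])/1000-[.6393,-.0144]
print('rack frame xy',q@[c,s],q@[-s,c],monitor.get_obs()['ee_pos'])
E
python3 car.py t2
```

```text
carton ((461.5277404785156, 34.91228103637695), (4.859053611755371, 14.564757347106934), 88.5735855102539)
[[454.18713   32.664787]
 [468.74738   32.302223]
 [468.86835   37.159775]
 [454.3081    37.52234 ]]
rack frame xy -0.17642049637647503 0.053948918197335195 [ 0.49748066 -0.0201602   0.03516849]
```

View pics/t2c.png

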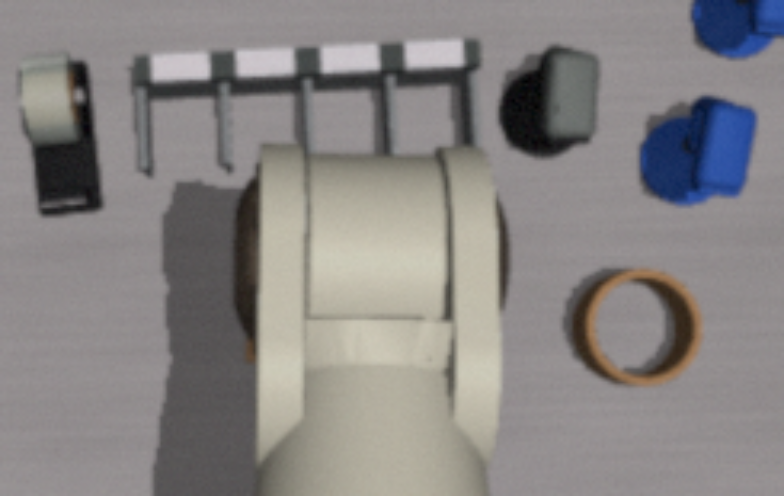

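The arm hides the carton here. I'll back off, then go up and round behind the carton while turning, and check it from there.

>>> drive_tool:
  plan:
    - [0.42,[0,-0.015,0],0]
    - [0.42,[0,-0.02,0],0]
    - [0.42,[0,0,0.03],0]
    - [0.42,[0,0,0.04],0]
    - [0.42,[0,0,0.04],0]
    - [0.42,[-0.02,0.01,0.02],10]
    - [0.42,[-0.03,0.01,0],10]
    - [0.42,[-0.03,0.01,0],10]
    - [0.42,[-0.03,0.01,0],10]
    - [0.42,[-0.03,0.01,0],10]

```text
time: 10.25
ee_pos: [0.3567, -0.0057, 0.1653]
tcp_rot: [-180.0, 0.0, 141.8]
wrist_force: [-0.4, -0.5, 1.0]
opening: 0.0359
```

>>> drive_tool:
  plan:
    - [0.25,[0,0.0,0],10]
    - [0.25,[0,0,0],10]
    - [0.25,[0,0,0],10]
    - [0.25,[0,0,0],10]
    - [0.25,[0,0,0],0]

```text
time: 10.88
ee_pos: [0.3576, -0.0058, 0.1653]
tcp_rot: [-180.0, 0.0, -178.6]
wrist_force: [0.8, -1.0, -0.6]
opening: 0.0214
```

```bash
python3 car.py t3
```

```text
carton ((486.0956726074219, 14.917001724243164), (41.78243637084961, 71.13670349121094), 85.70832061767578)
[[449.06366    -3.2539196]
 [520.0009     -8.577357 ]
 [523.1277     33.08792  ]
 [452.19043    38.41136  ]]
rack frame xy -0.15238439845726678 0.033317377278658716 [ 0.35762688 -0.00571952  0.16531581]
```

View pics/t3c.png

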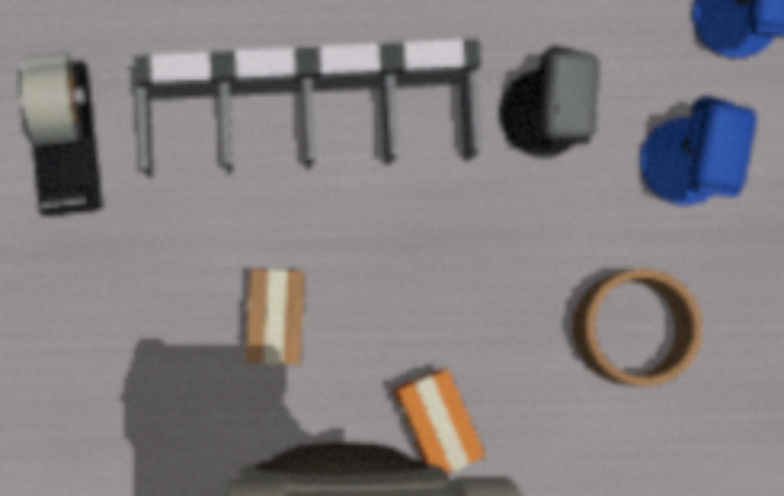

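The carton is at (0.486,0.015), rack y = 33 mm against a target of 32 mm, and about 6° short of the rack's direction. Pushing its rear face with both fingers should take out the rest. I lower behind it at (0.40,0.012).

>>> drive_tool:
  plan:
    - [0.25,[0.022,0.008,0],0]
    - [0.25,[0.02,0.009,-0.03],0]
    - [0.25,[0,0,-0.04],0]
    - [0.25,[0,0,-0.035],0]
    - [0.25,[0,0,-0.02],0]
    - [0.25,[0,0,-0.005],0]
    - [0.25,[0,0,0],0]

```text
time: 11.8
ee_pos: [0.3998, 0.0116, 0.0357]
tcp_rot: [-180.0, 0.0, -178.6]
wrist_force: [0.2, 0.1, -0.2]
opening: 0.0213
```

>>> drive_tool:
  plan:
    - [0.25,[0.02,0.0005,0],0]
    - [0.25,[0.015,0.0005,0],0]
    - [0.25,[0.006,0,0],0]
    - [0.25,[0.006,0.0002,0],0]
    - [0.25,[0.008,0.0002,0],0]
    - [0.25,[0.01,0.0003,0],0]
    - [0.25,[0.012,0.0003,0],0]
    - [0.25,[0.012,0.0003,0],0]
    - [0.25,[0.01,0.0003,0],0]
    - [0.25,[0.005,0,0],0]

```text
time: 13.05
ee_pos: [0.5042, 0.0144, 0.0351]
tcp_rot: [180.0, -0.0, -178.5]
wrist_force: [-2.0, -0.3, 1.0]
opening: 0.0216
```

```bash
python3 car.py t4; python3 -c "
from h import *
p,_=grab('scene','s4');cv2.imwrite('pics/s4c.png',cv2.resize(p[150:310,150:350][:,:,::-1],None,fx=3.5,fy=3.5))"
```

```text
Traceback (most recent call last):
  File "car.py", line 11, in <module>
    cs,_=cv2.findContours(m,0,2);k=max(cs,key=cv2.contourArea)
                                   ~~~^^^^^^^^^^^^^^^^^^^^^^^^
ValueError: max() iterable argument is empty
```

View pics/t4c.png

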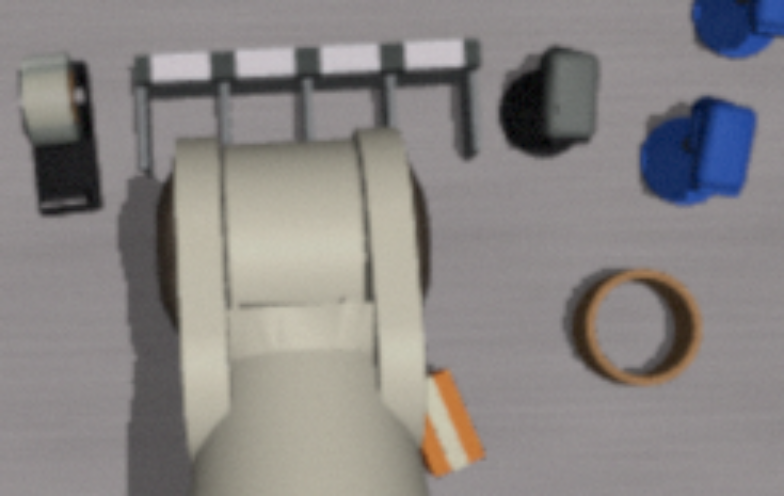

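View pics/s4c.png

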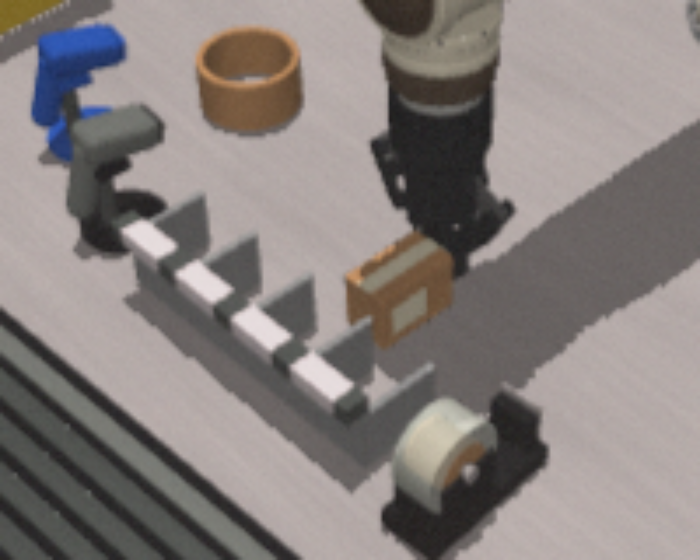

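The scene view shows the carton upright ahead of the fingers and close to the plate between gaps a and b. I'll measure its top from this view.

```bash
cat > cs.py <<'E'
from h import *
import sys
a=np.load(f'pics/{sys.argv[1]}.npz');p,d=a['p'],a['d']
v,u=np.mgrid[0:420,0:560];W=world('scene',u,v,d)
m=((abs(W[...,2]-.05)<.006)&(abs(W[...,1]-.015)<.05)&(abs(W[...,0]-.575)<.07)&((p[...,0].astype(int)-p[...,2])>12)).astype(np.uint8)
n,l,s,c=cv2.connectedComponentsWithStats(m);i=1+np.argmax(s[1:,4]);m=(l==i).astype(np.uint8)
k=cv2.findContours(m,0,2)[0][0]
P=onplane('scene',k[:,0,0],k[:,0,1],.05)[:,:2]
r=cv2.minAreaRect((P*1000).astype(np.float32));print(r);b=cv2.boxPoints(r)/1000
c,s=np.cos(np.radians(1.5)),np.sin(np.radians(1.5))
R=np.array([[c,-s],[s,c]])
print('corners rack mm',np.round((b-[.6393,-.0144])@R*1000,1),'centre',(np.array(r[0])-[639.3,-14.4])@R)
# rail check through the same view
m=np.zeros(p.shape[:2],np.uint8);m[205:270,180:260]=p[205:270,180:260].min(2)>175
n,l,s_,cc=cv2.connectedComponentsWithStats(m)
for i in range(1,n):
    if s_[i,4]>25: print('rail',cc[i],np.round((onplane('scene',*cc[i],.07)[:2]-[.6393,-.0144])@R*1000,1))
E
python3 cs.py s4
```

```text
((553.3391723632812, 22.760461807250977), (75.3890609741211, 46.010276794433594), 2.2282557487487793)
corners rack mm [[-122.9   61.9]
 [-122.4   15.9]
 [ -47.    16.9]
 [ -47.6   62.9]] centre [-84.95862352  39.39791999]
rail [192.29545455 217.77272727] [ 40.8 -95.9]
rail [207.77659574 229.94680851] [ 40.2 -32.4]
rail [224.25       243.03846154] [40.  31.7]
rail [241.49565217 256.86086957] [40.  95.3]
```

The carton is aligned within about 1°, but it sits at roughly +37 mm in rack y against 32. That leaves about 3 mm to the a/b plate. I'll push on slightly slanted toward -y, then measure again before it enters.

>>> drive_tool:
  plan:
    - [0.25,[0.003,-0.0005,0],0]
    - [0.25,[0.004,-0.0012,0],0]
    - [0.25,[0.004,-0.0012,0],0]
    - [0.25,[0.003,-0.001,0],0]
    - [0.25,[0,0,0],0]

```text
time: 13.78
ee_pos: [0.5179, 0.0103, 0.0353]
tcp_rot: [-180.0, 0.0, -178.5]
wrist_force: [0.3, 0.1, 0.1]
opening: 0.0209
```

```bash
python3 -c "
from h import *
p,_=grab('scene','s5');cv2.imwrite('pics/s5c.png',cv2.resize(p[190:290,180:310][:,:,::-1],None,fx=5,fy=5,interpolation=2))";python3 cs.py s5
```

```text
((569.9307250976562, 24.766103744506836), (81.26901245117188, 57.47093200683594), 2.597087860107422)
corners rack mm [[-109.5   68.9]
 [-108.4   11.5]
 [ -27.1   13. ]
 [ -28.2   70.5]] centre [-68.32025471  40.96855842]
rail [192.24137931 217.72413793] [ 40.8 -96.1]
rail [207.7311828  229.89247312] [ 40.2 -32.7]
rail [224.26666667 243.00952381] [39.9 31.7]
rail [241.57017544 256.88596491] [39.9 95.5]
```

View pics/s5c.png

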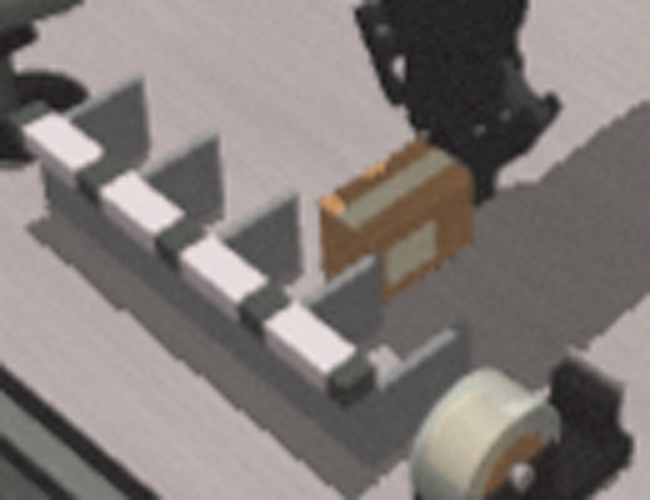

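Run:
```python
from h import *
a=np.load('pics/s5.npz');p,d=a['p'],a['d']
cv2.imwrite('pics/s5d.png',cv2.resize(p[212:256,238:280][:,:,::-1],None,fx=14,fy=14,interpolation=cv2.INTER_NEAREST))
c,s=np.cos(np.radians(1.5)),np.sin(np.radians(1.5));R=np.array([[c,-s],[s,c]])
for n,(x,y),z in [('front-y',(321,200),.05),('rear-y',(422,143),.05),('rear+y',(471,174),.05),('nose ab top',(378,258),.052),('nose bc top',(298,196),.052)]:
    print(n,np.round((onplane('scene',x/5+180-.4,y/5+190-.4,z)[:2]-[.6393,-.0144])@R*1000,1))
```

```text
front-y [-38.3  13.2]
rear-y [-105.    17.7]
rear+y [-107.    52.8]
nose ab top [-29.8  65.9]
nose bc top [-30.5   4.4]
```

View pics/s5d.png

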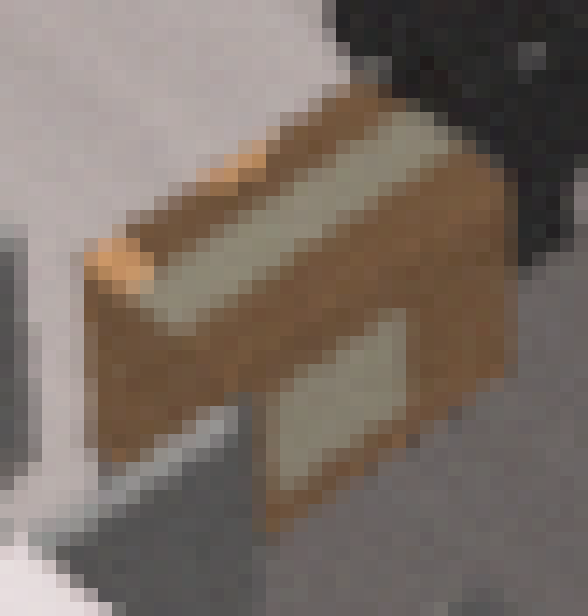

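Run:
```python
from h import *
c,s=np.cos(np.radians(1.5)),np.sin(np.radians(1.5));R=np.array([[c,-s],[s,c]])
for n,(x,y),z in [('stripe front',(165,312),.05),('stripe rear',(425,130),.05),('front-y',(84,255),.05),('low rear+y bottom',(515,375),0),]:
    print(n,np.round((onplane('scene',x/14+238-.5,y/14+212-.5,z)[:2]-[.6393,-.0144])@R*1000,1))
```

```text
stripe front [-38.1  34.4]
stripe rear [-105.4   32.1]
front-y [-37.5  12.9]
low rear+y bottom [-107.3   54.2]
```

The stripe on the carton's top puts its centreline at rack y = 32–34 mm, with the front at x≈-38, just before the mouth. It is centred and aligned, so I push straight in.

>>> drive_tool:
  plan:
    - [0.25,[0.006,0.0002,0],0]
    - [0.25,[0.008,0.0002,0],0]
    - [0.25,[0.01,0.0003,0],0]
    - [0.25,[0.01,0.0003,0],0]
    - [0.25,[0.01,0.0003,0],0]
    - [0.25,[0.008,0.0002,0],0]
    - [0.25,[0.006,0.0001,0],0]
    - [0.25,[0.003,0.0001,0],0]
    - [0.25,[0,0,0],0]

```text
time: 14.95
ee_pos: [0.5788, 0.0122, 0.0352]
tcp_rot: [-180.0, 0.0, -178.5]
wrist_force: [0.0, 0.5, 0.2]
opening: 0.0215
```

>>> drive_tool:
  plan:
    - [0.25,[0.003,0,0],0]
    - [0.25,[0.002,0,0],0]
    - [0.25,[0.001,0,0],0]
    - [0.25,[0.001,0,0],0]
    - [0.25,[0,0,0],0]

```text
time: 15.58
ee_pos: [0.5847, 0.0121, 0.0353]
tcp_rot: [180.0, -0.1, -178.5]
wrist_force: [-6.9, -0.3, 4.2]
opening: 0.0212
```

>>> drive_tool:
  plan:
    - [0.25,[0.001,0,0],0]
    - [0.25,[0,0,0],0]
    - [0.25,[-0.005,0,0],0]
    - [0.25,[-0.02,0,0],0]
    - [0.25,[-0.04,0,0],0]
    - [0.25,[-0.04,0,0.02],0]
    - [0.25,[-0.04,0,0.04],0]
    - [0.25,[-0.04,0,0.05],0]
    - [0.25,[0,0,0.02],0]
    - [0.25,[0,0,0],0]

```text
time: 16.82
ee_pos: [0.4035, 0.0122, 0.1659]
tcp_rot: [-180.0, 0.3, -178.5]
wrist_force: [0.1, 0.2, 0.1]
opening: 0.0212
```

```bash
python3 car.py t6; python3 -c "
from h import *
p,_=grab('scene','s6')
q=np.load('pics/top0.npz')['p'].astype(int);n=np.load('pics/t6.npz')['p'].astype(int)
for nm,(a,b,c,e) in dict(roll=(198,245,375,425),cup=(220,258,152,198),mouse=(295,345,130,163)).items(): print(nm,abs(q-n)[a:b,c:e].mean())"
```

```text
carton ((630.9434814453125, 17.651472091674805), (75.7995376586914, 41.84581756591797), 1.7431565523147583)
[[592.4248     37.41182  ]
 [593.69775    -4.414633 ]
 [669.46216    -2.1088753]
 [668.1892     39.717575 ]]
rack frame xy -0.007514645256352448 0.0322592370069322 [0.40307725 0.01218813 0.16434396]
roll 4.750921985815602
cup 4.265064836003051
mouse 4.567272727272727
```

View pics/t6c.png

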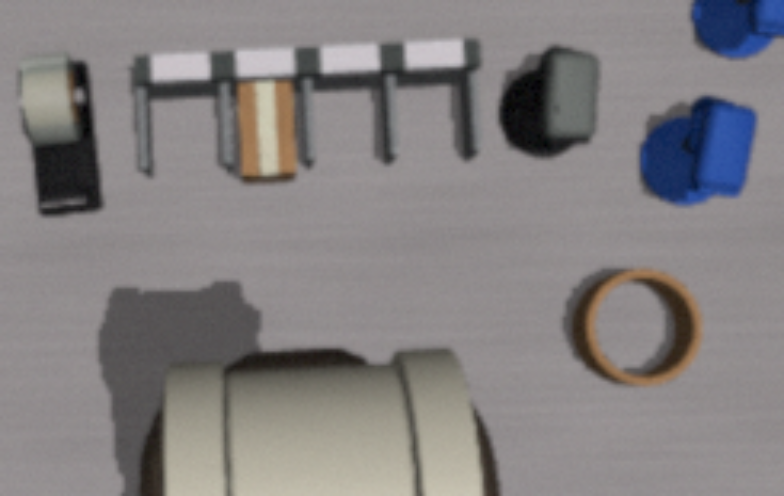

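View pics/s6.png

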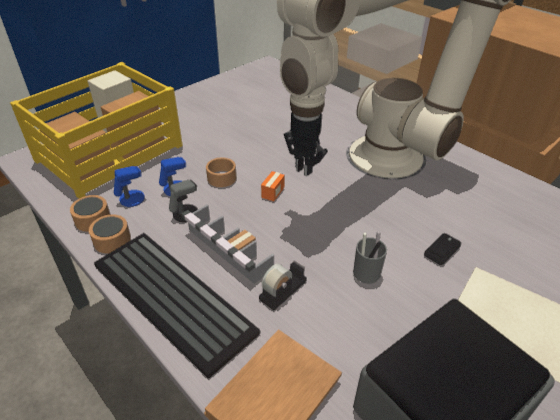

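The carton sits in the third gap from the scanner (crop 267,130), at rack (-7.5, 32) mm, parallel within about 0.3°. The tape roll, pen cup and mouse have not moved, and the gripper is clear. Handing in.

```bash
python3 -c "
from h import *
print(job.job_done())"
```

```text
the job is handed in; nothing more can be done
None
```

The carton is home in gap_b, the third gap from the scanner stand, and I handed the job in at about 17 s of the 64 s allowed; no verdict was reported.

- **Counting:** the black scanner stand is at the rack's -y end, so I counted d, c, b. A shut fingertip touched rail_d, rail_c and rail_b with about 11 to 14 N each, and never went near rail_a.
- **Pushing:** I squared the carton up with a two-finger push on its -y side. I then pushed it end first along the bench until the force rose to about 7 N against the back wall, and moved clear.
- **Last checks:** the top camera put the carton at rack x ≈ -7.5 mm, y ≈ 32 mm, parallel to the gap within about 0.3°. Before and after pictures show the tape roll, pen cup and mouse in place, and the wrist force was near zero.
- **Checks that failed or disagreed:**
  - In the last picture the carton measured 76 mm long instead of 72 mm, so its x is uncertain by about 2 mm, still within the 8 mm allowed.
  - Twice the arm hid the carton from the top camera.
  - One automatic carton measurement in the scene view was corrupted by its colour mask, so I measured from the stripe on the carton's top instead.

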